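# Corner check of a spring bench scale

### The arm

A 6-joint arm with a two-finger parallel gripper is mounted at the origin on a cart in front of the work surface, level with it; the furniture and walls round the work are solid. World frame = base frame: x ahead of the robot, y to its left, z up, the work surface at z = 0. Lengths are in m, angles in rad, forces in N, time in s.
With the tool pointing down it reaches from about 0.375 to 0.9 m from the base axis. Payload 3.1 kg.
Tool frame: the origin (TCP) lies between the finger pads; the fingertips stand 22 mm ahead of it and the grasp point (between the pads) lies 3 mm ahead of it; z points along the fingers, y is the direction in which the jaws open and shut (so a half turn about z gives the same grasp; the last joint's range is limited). The gripper opens to 85 mm and grips with 20 to 120 N. Pads are 22 mm wide; open, the fingers measure 114 mm over their backs; the gripper's body (76 mm by 85 mm) begins 54 mm behind the grasp point. The pads swing forward as they close: fully open they stand 13 mm farther back than shut.
Start: joints at [-0.178, 0.527, 1.433, -0, 1.181, -0.178], TCP at [0.625, 0, 0.253] pointing down, gripper open.
Joint ranges: [-3.08, 3.08], [-0.75, 2.2], [0.22, 2.44], [-1.43, 4.57], [0, 2.65], [-2.85, 2.85]. Speed limits (rad/s): [2.79, 2.79, 3.14, 3.14, 3.14, 3.14].

### API

Orientations are given as a unit quaternion [x, y, z, w].
In Python, from station import status, snapshot, manip gives the robot as it stands.
- The arm moves only by the tool move_arm, never from a script. Its argument "plan" is a list that holds one entry, the list of rows, each a list of 7 numbers: the turn, a rotation vector about the tool's x, y, z scaled (see below), then the shift along the tool's x, y, z scaled (see below), then the closure, from 0 (fully open) to 1 (shut). A call has exactly 8 rows; each row is the pose to reach, as a shift and turn from the pose commanded when the call began, along the tool's axes at that moment; what a row does not reach only later rows make up. The controller multiplies each number of a shift by 100 mm and each number of a turn by pi/4 rad. A row lasts 1/8 s, in which the tool goes at most 62.5 mm and 10.7 degrees, less where a joint would pass 70% of its speed; a pose out of reach is approached as far as the arm can. A call with a number of a shift or a turn outside -1 to 1 is refused whole. A call with a gripper value outside its range is refused whole. The fingers move at their own pace and stop on an object; "force" is the grip in N (left out, the last holds). Time passes only in rows, so rows that repeat a pose let the fingers close, or fill a call up. It gives the time, the measured TCP pose, the force and the opening at its end, in the units of the state.
- status.sense(): the state, without advancing time (a new reading comes with each control period).
- snapshot(name): name is "scene" or "side" or "wrist"; returns a dict with "img" (384x512x3 uint8, red, green, blue), "depth" (384x512 float32, m along the optical axis (not along the pixel's ray), 0 where there is no reading), "mtx" (3x3 intrinsics, pixels), "T" (4x4, takes a point from camera to world coordinates). Camera axes: x right, y up, looking along -z (the intrinsics and any distortion apply to the point x, -y, -z); pixel columns grow to the right and rows downward; lengths in m; the calibration is good to about 2 mm. The wrist camera is an equidistant fisheye: a pixel r from the principal point sees the ray r / f radians off the axis. A picture is of the moment at which its call begins.
- manip.sign_off(): hands the job in, once; it reports no verdict.
The state is a dict: "t": time; "q": joint angles; "qd": joint speeds; "tau": joint torques, N m; "tcp_pos": TCP position; "tool_rot": TCP orientation; "force": force on the tool from outside, world axes, zero at the start; "ft_torque": the same for the moment, N m; "finger_gap": opening from 0.0 (shut) to 1.0 (fully open).
Only numpy, scipy, OpenCV 4.12 (cv2) and the standard library are available. Lean on these libraries where they do the work, as an engineer would, in place of code of your own. Each camera call takes 0.05 s, during which the arm holds its last target. There are 200 camera calls.

### The job

Do the corner check of the spring bench scale with a fingertip: press the pad on the plate's front left corner down until the left pointer is level with the left marker clip, hold it there for about a second without pressing well past the clip, and let the plate spring back to level. Then do the same with the front right corner pad and the right marker clip, and let go. Only press: do not lift or shift the things standing around the scale.

Things in the scene. Friction and masses are not known exactly. Their poses are not given: they have to be found in the camera images.
- bench_scale: fixed mechanical bench scale, 330 mm wide (its y) x 150 mm deep (its x) and about 92 mm high overall, on a grey foot plate. Origin: centre of its underside on the table. x points to the back of the scale (away from the robot at yaw 0), y to its left, z up. A white graduated column 24 mm wide (y) stands at each front corner of the foot (centre 147 mm left / right of the middle, 56 mm in front of it), top 92 mm above the table.
- tilt_plate (a joint): tilt in rad of the steel weighing plate (230 mm wide x 140 mm deep x 8 mm thick, its top 70 mm above the table). It rocks sideways like a seesaw about a front-to-back axis through the scale's middle, 62 mm above the table. 0 = level (rest), positive = left side down, negative = right side down, stops at +-0.27. A spring of about 4 N m/rad brings it back to level on its own (5 to 10 N pressed on a pad reaches the markers).
- left_pad (a point): round dark rubber finger pad, 36 mm across and 5 mm high, on top of the plate's front left corner (+95 mm in the scale's y, 45 mm in front of its middle). This point: centre of the pad's upper face, the face to press, 75 mm above the table at rest. It moves with the plate.
- left_pointer (a point): tip of the thin dark pointer that sticks out sideways from the front left corner of the plate across the front of the left column (+140 mm in the scale's y, 67 mm in front of its middle, 62 mm above the table at rest). It sinks when the left pad is pressed, 140/95 times as far as the pad.
- left_marker: black marker clip clamped on the left column (fixed; 12 mm high with a thin wedge and a thumb screw on its outer side). Origin: tip of the wedge, which faces the pointer's tip; it is 14 to 29 mm below the pointer at rest. The two clips are set independently of each other.
- right_pad (a point): round dark rubber finger pad, 36 mm across and 5 mm high, on top of the plate's front right corner (-95 mm in the scale's y, 45 mm in front of its middle). This point: centre of the pad's upper face, the face to press, 75 mm above the table at rest. It moves with the plate.
- right_pointer (a point): tip of the thin dark pointer that sticks out sideways from the front right corner of the plate across the front of the right column (-140 mm in the scale's y, 67 mm in front of its middle, 62 mm above the table at rest). It sinks when the right pad is pressed, 140/95 times as far as the pad.
- right_marker: black marker clip clamped on the right column (fixed; 12 mm high with a thin wedge and a thumb screw on its outer side). Origin: tip of the wedge, which faces the pointer's tip; it is 14 to 29 mm below the pointer at rest. The two clips are set independently of each other.
- salt_shaker: loose salt shaker, 44 mm across, 90 mm high, stands beside or behind the scale; bystander, to be left alone. Origin: centre of its underside.
- cheese_tin: loose open-looking round pale tin, 66 mm across, 52 mm high, stands beside or behind the scale; bystander, to be left alone. Origin: centre of its underside.
- amber_tub: loose square amber plastic tub, 75 mm wide, 62 mm high, stands beside or behind the scale; bystander, to be left alone. Origin: centre of its underside.

How it is judged:
On the way, in this order (a step that is already met when the one before it is completed fails the run):
1. the left pad is pressed with the left pointer within 5 mm of the left marker's height, for 0.5 s (z of left_pointer in the frame of left_marker between -0.005 and 0.005 m and contact force between the fingers and bench_scale above 0.5 N and horizontal distance between the grasp point and left_pad below 0.07 m), for 0.5 s.
2. the plate is let back to level (within 0.03 rad) (value of joint tilt_plate between -0.03 and 0.03 rad), for 0.2 s.
3. the right pad is pressed with the right pointer within 5 mm of the right marker's height, for 0.5 s (z of right_pointer in the frame of right_marker between -0.005 and 0.005 m and contact force between the fingers and bench_scale above 0.5 N and horizontal distance between the grasp point and right_pad below 0.07 m), for 0.5 s.
At the end, for the whole second after the job is handed in: the plate is back at level (within 0.03 rad) and still, and the shaker, tin and tub stand within 20 mm of where they stood (all of step 2 and velocity of joint tilt_plate between -0.05 and 0.05 rad/s and distance of each of salt_shaker, cheese_tin, amber_tub from where it was at the start of the episode below 0.02 m); the robot touches nothing.
It fails at once if the left pointer is pressed more than 10 mm below its marker (z of left_pointer in the frame of left_marker below -0.01 m).
It fails at once if the right pointer is pressed more than 10 mm below its marker (z of right_pointer in the frame of right_marker below -0.01 m).
It fails at once if the salt shaker is lifted, tipped or shifted (distance of salt_shaker from where it was at the start of the episode above 0.02 m or angle between salt_shaker's own z axis and vertical above 0.35 rad).
It fails at once if the cheese tin is lifted, tipped or shifted (distance of cheese_tin from where it was at the start of the episode above 0.02 m or angle between cheese_tin's own z axis and vertical above 0.35 rad).
It fails at once if the amber tub is lifted, tipped or shifted (distance of amber_tub from where it was at the start of the episode above 0.02 m or angle between amber_tub's own z axis and vertical above 0.35 rad).
It also fails if it takes over 51 s, if anything falls off the work surface, if the arm or the gripper's body presses on something with over 40 N, if the wrist force passes 120 N, or if a joint passes its speed limit or range.

## Working session

There is one attempt and no reset: what is moved stays moved. The work goes in short steps, Python scripts to look and compute and a tool call to move; the robot and the scene stay as the last step left them, time stands still between calls to the robot, and variables do not carry over. Pictures are saved under pics/ and viewed, on a budget of 10 in all, crops included, one or two more only if the job needs it, and the job is handed in when it is done.

Besides the shell and the picture viewer there is one more tool, called as name(argument=value, ...), one argument or row to a line, values as JSON. move_arm: Moves the arm, as the interface text tells. Its arguments: {"type":"object","properties":{"plan":{"type":"array"},"force":{"type":"number"}},"required":["plan"]}

```bash
mkdir -p pics; cat > h.py <<'E'
import numpy as np,cv2
from station import status,snapshot,manip
def get(n):
    s=snapshot(n); np.savez(f'{n}.npz',**s); return s
def pt(s,u,v,d=None):
    m=s['mtx']; d=s['depth'][int(round(v)),int(round(u))] if d is None else d
    p=np.array([(u-m[0,2])/m[0,0]*d,-(v-m[1,2])/m[1,1]*d,-d,1]); return (s['T']@p)[:3]
def proj(s,P):
    c=np.linalg.inv(s['T'])@np.append(P,1); m=s['mtx']
    return m[0,0]*c[0]/-c[2]+m[0,2], m[1,1]*-c[1]/-c[2]+m[1,2]
E
python3 - <<'E'
from h import *
print(status.sense())
a=get('scene');b=get('side')
for s in(a,b): print(s['T'].round(3).tolist(),s['mtx'].round(1).tolist())
cv2.imwrite('pics/a.png',cv2.resize(a['img'],(800,600),interpolation=cv2.INTER_CUBIC)[:,:,::-1])
cv2.imwrite('pics/b.png',cv2.resize(b['img'],(800,600),interpolation=cv2.INTER_CUBIC)[:,:,::-1])
E
```

```text
{'t': 0.0, 'q': array([-1.78473834e-01,  5.28439880e-01,  1.43392187e+00, -2.16160014e-05,
        1.18142228e+00, -1.78518510e-01]), 'qd': array([-2.18784974e-04, -1.35849810e-03, -8.97938310e-06,  3.61347177e-04,
        1.99419291e-04,  1.96797460e-03]), 'tau': array([ 2.50220628e-04, -4.42344439e+01, -1.78024775e+01, -2.06930472e-04,
        8.36740597e-03,  2.24214921e-05]), 'tcp_pos': array([6.24314290e-01, 1.63932397e-04, 2.52343511e-01]), 'tool_rot': array([ 7.07087652e-01,  7.07125061e-01, -6.33109442e-04, -8.94320149e-04]), 'force': array([-0.33865034, -0.64868476,  0.37819892]), 'ft_torque': array([0.0202833 , 0.02297909, 0.03525799]), 'finger_gap': 1.0007396965097644}
[[0.68, 0.419, -0.602, -0.185], [-0.733, 0.374, -0.568, -0.69], [-0.013, 0.827, 0.562, 0.79], [0.0, 0.0, 0.0, 1.0]] [[471.0, 0.0, 256.2], [0.0, 471.0, 190.7], [0.0, 0.0, 1.0]]
[[-0.963, 0.163, -0.217, 0.398], [-0.271, -0.547, 0.792, 0.849], [0.011, 0.821, 0.57, 0.651], [0.0, 0.0, 0.0, 1.0]] [[412.5, 0.0, 254.4], [0.0, 412.5, 187.0], [0.0, 0.0, 1.0]]
```

View pics/a.png

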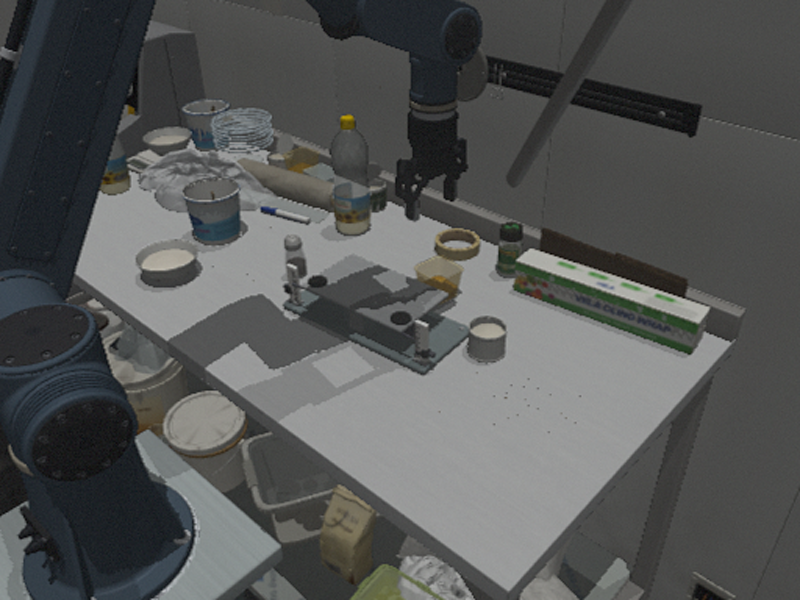

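View pics/b.png

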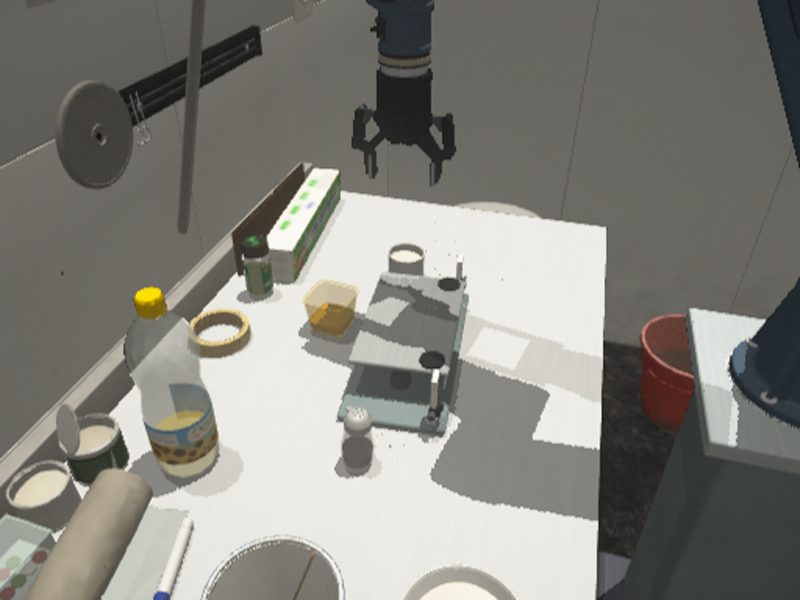

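Scene view: left pad at about (317,282), right pad at (401,318), columns at (293,280) and (422,337). The shaker stands beside the left end, the tin to the right and the tub behind.

```bash
python3 - <<'E'
from h import *
a=dict(np.load('scene.npz'));b=dict(np.load('side.npz'))
k=1.5625
for s,l in((a,[(317,282),(401,318),(422,325),(293,268),(488,328),(438,270),(293,240)]),(b,[(431,359),(448,284),(435,380),(460,262),(405,250),(357,412)])):
  for u,v in l: print(u,v,pt(s,u/k,v/k).round(4))
# pad centroids via plane z~.075 & dark
for s in(a,b):
  H,W=s['depth'].shape; V,U=np.mgrid[:H,:W]; m=s['mtx'];d=s['depth']
  P=np.stack([(U-m[0,2])/m[0,0]*d,-(V-m[1,2])/m[1,1]*d,-d,np.ones_like(d)],-1)@s['T'].T
  M=((s['img'].max(-1)<50)&(P[...,2]>.06)&(P[...,2]<.085)&(P[...,0]>.35)&(P[...,0]<.8)&(abs(P[...,1])<.35)).astype(np.uint8)
  n,lab,st,_=cv2.connectedComponentsWithStats(M)
  for i in range(1,n):
    if st[i,4]>25: q=P[lab==i]; print(st[i],q.mean(0).round(4)[:3])
a_=a['img']; c=np.hstack([cv2.resize(a_[160:210,170:220],(400,400),interpolation=cv2.INTER_CUBIC),cv2.resize(a_[190:240,245:295],(400,400),interpolation=cv2.INTER_CUBIC)])
cv2.imwrite('pics/c.png',cv2.convertScaleAbs(c[:,:,::-1],alpha=1.5,beta=20))
w=get('wrist');print(w['T'].round(3).tolist(),w['mtx'])
cv2.imwrite('pics/w.png',cv2.convertScaleAbs(cv2.resize(w['img'],(800,600))[:,:,::-1],alpha=1.3))
E
```

```text
317 282 [0.523  0.1826 0.0713]
401 318 [ 0.5372 -0.0105  0.0765]
422 325 [ 0.5361 -0.0579  0.0859]
293 268 [0.5082 0.2289 0.0887]
488 328 [ 0.6463 -0.11    0.0449]
438 270 [0.7505 0.0896 0.0292]
293 240 [0.5809 0.3156 0.0831]
431 359 [0.5293 0.1908 0.0756]
448 284 [0.5453 0.0053 0.0757]
435 380 [0.5111 0.2493 0.0933]
460 262 [ 0.5366 -0.0451  0.0883]
405 250 [ 0.6529 -0.1315  0.0413]
357 412 [0.5893 0.3266 0.0893]
[198 177  11   7  63] [0.5233 0.1823 0.0727]
[250 200  13   8  80] [ 0.5402 -0.0052  0.0728]
[[1.0, -0.0, 0.003, 0.625], [-0.001, 0.952, 0.305, 0.078], [-0.003, -0.305, 0.952, 0.373], [0.0, 0.0, 0.0, 1.0]] [[297.31863964   0.         251.71245369]
 [  0.         297.31863964 196.43165353]
 [  0.           0.           1.        ]]
```

View pics/c.png

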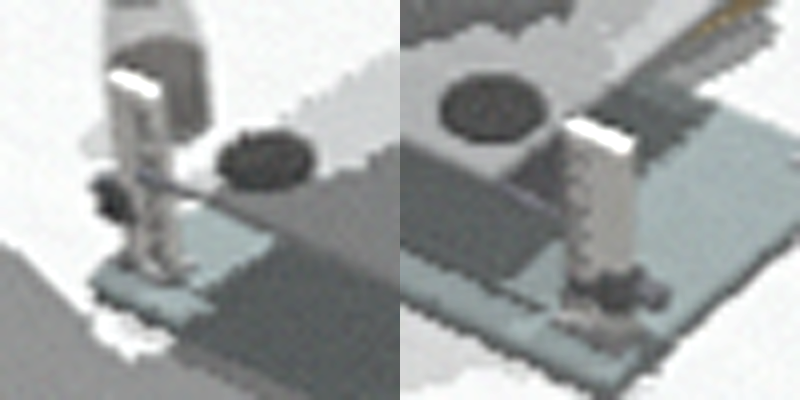

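View pics/w.png

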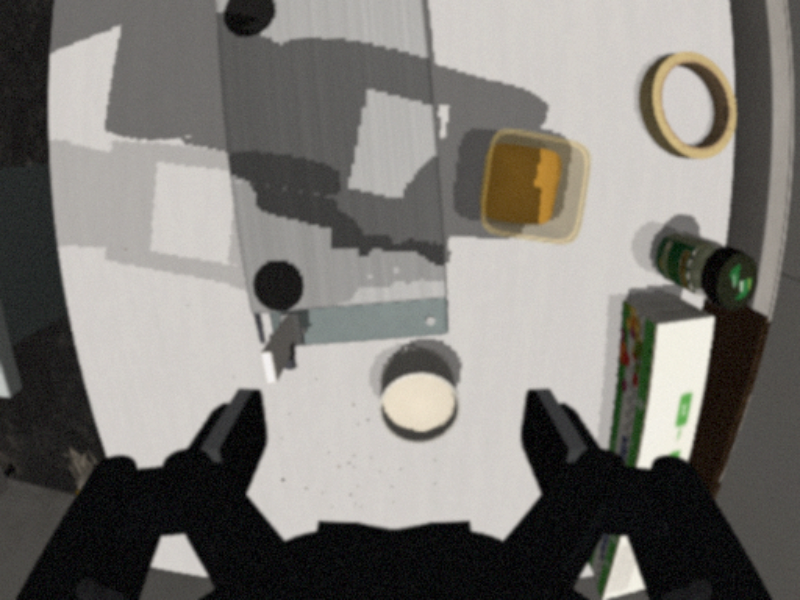

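Views: the pads and both columns are visible in the crop, with the left screw/clip at crop (110,198) and the right clip at (620,290). That is too coarse for a 5 mm tolerance, so I'll bring the wrist camera round to the front.

move_arm(
  plan=[
    [[0,0,-0.25,0.2,-0.2,0,1],[0,0,-0.5,0.4,-0.4,0,1],[0,0,-0.75,0.6,-0.7,0,1],[0,0,-1,0.9,-1,0,1],[0,0,-1,0.9,-1,0,1],[0,0,-1,0.9,-1,0,1],[0,0,-1,0.9,-1,0,1],[0,0,-1,0.9,-1,0,1]],
  ],
)

```text
t: 1.15
tcp_pos: [0.5257, 0.0894, 0.2532]
tool_rot: [0.383, 0.924, 0.0, 0.0]
force: [-0.1, -0.0, 0.2]
finger_gap: 0.004
```

move_arm(
  plan=[
    [[0,0,-0.25,0.2,-0.2,0,1],[0,0,-0.5,0.3,-0.3,0,1],[0,0,-0.75,0.4,-0.4,0.1,1],[0,0,-1,0.5,-0.5,0.2,1],[0,0,-1,0.5,-0.5,0.2,1],[0,0,-1,0.5,-0.5,0.2,1],[0,0,-1,0.5,-0.5,0.2,1],[0,0,-1,0.5,-0.5,0.2,1]],
  ],
)

```text
t: 2.15
tcp_pos: [0.4549, 0.09, 0.2336]
tool_rot: [0.0, 1.0, -0.0, 0.0]
force: [-0.9, -0.1, -0.4]
finger_gap: 0.001
```

move_arm(
  plan=[
    [[0,-0.25,0,0,0,0,1],[0,-0.5,0,0,0,0,1],[0,-0.75,0,0,0,0,1],[0,-1,0,0,0,0,1],[0,-1,0,0,0,0,1],[0,-1,0,0,0,0,1],[0,-1,0,0,0,0,1],[0,-1,0,0,0,0,1]],
  ],
)

```text
t: 3.15
tcp_pos: [0.4629, 0.1004, 0.2798]
tool_rot: [0.002, 0.935, -0.007, 0.356]
force: [0.2, -1.5, -0.5]
finger_gap: 0.001
```

```bash
python3 - <<'E'
from h import *
w=get('wrist');print(w['T'].round(3).tolist());s=status.sense();print(s['q'].round(2),s['tcp_pos'])
cv2.imwrite('pics/w2.png',cv2.convertScaleAbs(cv2.resize(w['img'],(800,600),interpolation=cv2.INTER_CUBIC)[:,:,::-1],alpha=1.4))
E
```

```text
[[0.01, -0.509, -0.861, 0.325], [1.0, -0.005, 0.015, 0.102], [-0.012, -0.861, 0.509, 0.317], [0.0, 0.0, 0.0, 1.0]]
[-0.02  0.18  2.24  1.26  0.   -2.85] [0.46304647 0.10026802 0.27958322]
```

View pics/w2.png

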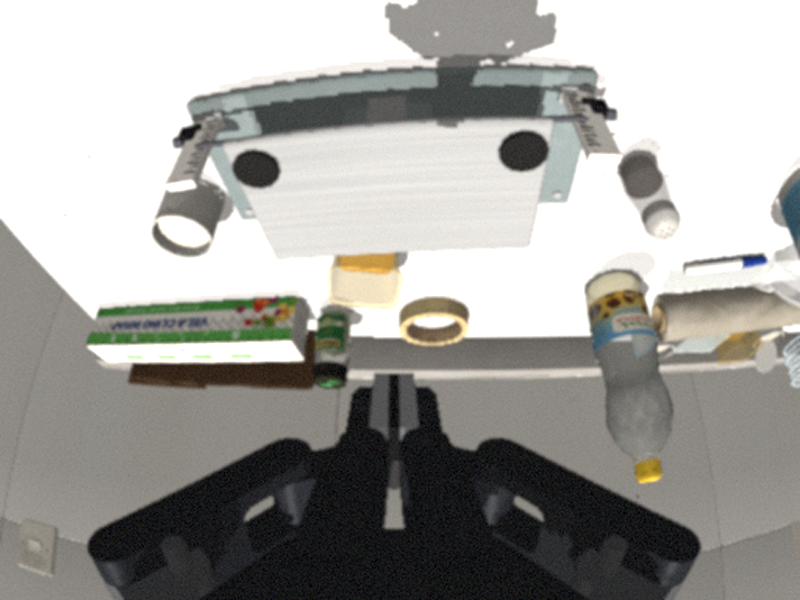

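The wrist view is upside-down: left column/clip at (598,105), right at (190,133). I'll rectify it onto the pointer plane to read heights directly, and do the same from the fixed cameras.

```bash
cat >> h.py <<'E'
L=np.array([.527,.186]);R=np.array([.543,-.001])
ey=(L-R)/np.linalg.norm(L-R); ex=np.array([ey[1],-ey[0]]); C=(L+R)/2+.045*ex
def px(s,P,fish):
    c=(P-s['T'][:3,3])@s['T'][:3,:3]; x,y,z=c[...,0],-c[...,1],-c[...,2]; m=s['mtx']
    r=np.hypot(x,y); k=np.arctan2(r,z)/r if fish else 1/z
    return (m[0,0]*k*x+m[0,2]).astype(np.float32),(m[1,1]*k*y+m[1,2]).astype(np.float32)
def ortho(s,side,fish,xs=-.067,ppm=5.):
    # rows z 100..0 mm; cols scale-y from 185 to 105 (left) / -105 to -185 (right)
    y0=.185 if side>0 else -.105
    z,y=np.mgrid[0:100*ppm,0:80*ppm]; z=.1-z/ppm/1000; y=y0-y/ppm/1000
    P=np.concatenate([C+xs*ex+y[...,None]*ey,z[...,None]],-1)
    o=cv2.remap(s['img'],*px(s,P,fish),cv2.INTER_CUBIC)[:,:,::-1].copy()
    for zz in range(10,100,10): cv2.line(o,(0,int((100-zz)*ppm)),(12 if zz%50 else 25,int((100-zz)*ppm)),(0,0,255),1)
    return o
E
python3 - <<'E'
from h import *
print(C,ex,ey)
g=lambda n:dict(np.load(n+'.npz'))
w,a=g('wrist'),g('scene')
f=lambda *k:cv2.resize(ortho(*k,ppm=5.),(400,500))
o=np.hstack([f(w,1,True),f(w,-1,True)])
cv2.imwrite('pics/o.png',cv2.convertScaleAbs(o,alpha=1.3))
E
```

```text
[0.57983618 0.09633625] [0.99635959 0.08525002] [-0.08525002  0.99635959]
```

View pics/o.png

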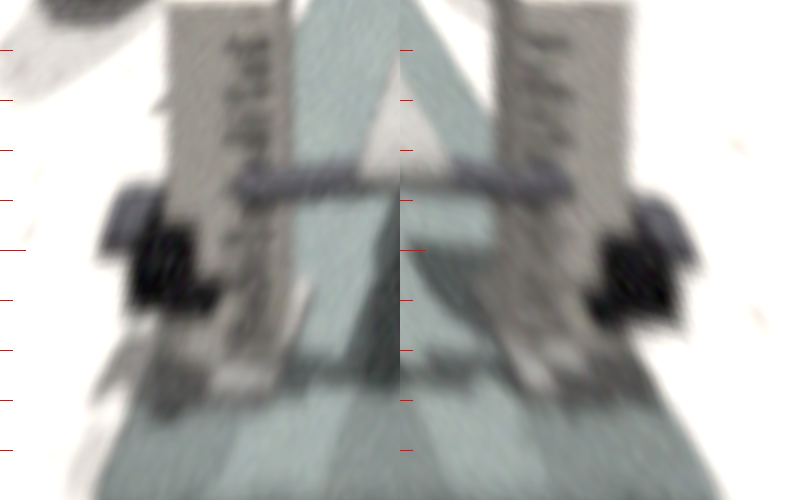

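The rectified view puts the pointer tips at z≈63 (known to be 62). The wedge tips are at crop (215,298) and (588,304), but their heights depend on depth along this steep ray, so I'll use the depth map.

```bash
cat >> h.py <<'E'
def cloud(s,fish):
    m=s['mtx'];d=s['depth'];V,U=np.mgrid[:d.shape[0],:d.shape[1]].astype(float)
    x=(U-m[0,2])/m[0,0];y=(V-m[1,2])/m[1,1]
    if fish: r=np.hypot(x,y)+1e-9;k=np.tan(np.minimum(r,1.5))/r;x,y=x*k,y*k
    P=np.stack([x*d,-y*d,-d],-1)@s['T'][:3,:3].T+s['T'][:3,3]
    q=P[...,:2]-C
    return np.stack([q@ex,q@ey,P[...,2]],-1)*1000
E
python3 - <<'E'
from h import *
for n in('wrist','scene','side'):
  s=dict(np.load(n+'.npz'));Q=cloud(s,n=='wrist');g=s['img'].max(-1)
  for sg in(1,-1):
    M=(g<75)&(Q[...,0]<-45)&(Q[...,0]>-85)&(sg*Q[...,1]>130)&(sg*Q[...,1]<175)&(Q[...,2]>15)&(Q[...,2]<70)
    print(n,sg)
    for (v,u) in np.argwhere(M): print((u,v),g[v,u],Q[v,u].round(0).astype(int).tolist(),end='; ')
    print()
E
```

```text
wrist 1
(np.int64(374), np.int64(55)) 65 [-64, 152, 15]; (np.int64(371), np.int64(56)) 69 [-62, 148, 16]; (np.int64(372), np.int64(56)) 67 [-62, 150, 15]; (np.int64(373), np.int64(56)) 66 [-62, 151, 16]; (np.int64(374), np.int64(56)) 63 [-63, 151, 17]; (np.int64(375), np.int64(56)) 69 [-62, 153, 16]; (np.int64(376), np.int64(56)) 66 [-63, 154, 16]; (np.int64(377), np.int64(56)) 66 [-63, 155, 17]; (np.int64(378), np.int64(56)) 73 [-62, 157, 15]; (np.int64(373), np.int64(57)) 72 [-61, 151, 16]; (np.int64(374), np.int64(57)) 66 [-62, 151, 18]; (np.int64(375), np.int64(57)) 66 [-62, 153, 18]; (np.int64(376), np.int64(57)) 66 [-63, 154, 18]; (np.int64(377), np.int64(57)) 65 [-62, 155, 17]; (np.int64(378), np.int64(57)) 64 [-61, 157, 16]; (np.int64(376), np.int64(58)) 72 [-60, 155, 16]; (np.int64(377), np.int64(58)) 67 [-60, 156, 16]; (np.int64(378), np.int64(58)) 64 [-60, 158, 15]; (np.int64(379), np.int64(58)) 71 [-61, 158, 17]; (np.int64(365), np.int64(60)) 74 [-58, 140, 20]; (np.int64(366), np.int64(60)) 73 [-58, 141, 19]; (np.int64(367), np.int64(60)) 74 [-59, 142, 21]; (np.int64(365)
[... 25505 characters left out ...]
4(281), np.int64(264)) 60 [-64, 163, 42]; (np.int64(279), np.int64(265)) 48 [-60, 164, 40]; (np.int64(280), np.int64(265)) 46 [-62, 163, 39]; (np.int64(281), np.int64(265)) 65 [-64, 162, 38]; (np.int64(279), np.int64(266)) 52 [-60, 161, 33]; (np.int64(280), np.int64(266)) 58 [-62, 162, 35]; (np.int64(274), np.int64(267)) 62 [-51, 171, 39]; (np.int64(275), np.int64(267)) 60 [-53, 172, 40]; (np.int64(276), np.int64(267)) 62 [-55, 172, 40]; (np.int64(277), np.int64(267)) 70 [-57, 172, 41]; (np.int64(274), np.int64(268)) 73 [-51, 171, 36]; (np.int64(275), np.int64(268)) 61 [-53, 172, 37]; (np.int64(276), np.int64(268)) 61 [-55, 171, 37]; (np.int64(277), np.int64(268)) 64 [-57, 171, 37]; 
side -1
```

Depth puts both wedges at scale x≈-67. The left wedge is at z≈40 (clip top 45.5) and the right at z≈37.5 (clip top 42.5), while the pointers read 62. So the pointers must sink about 22.5 mm on the left and 25 mm on the right. Next I'll bring the tool back to vertical.

move_arm(
  plan=[
    [[0,0.25,0,0,0,0,1],[0,0.5,0,0,0,0,1],[0,0.75,0,0,0,0,1],[0,1,0,0,0,0,1],[0,1,0,0,0,0,1],[0,1,0,0,0,0,1],[0,1,0,0,0,0,1],[0,1,0,0,0,0,1]],
  ],
)

```text
t: 4.2
tcp_pos: [0.4643, 0.0996, 0.2786]
tool_rot: [0.005, 1.0, -0.006, -0.029]
force: [-0.5, -0.1, -0.4]
finger_gap: 0.002
```

```bash
python3 - <<'E'
from h import *
s=status.sense();print(s['t'],s['q'].round(3),s['tcp_pos'],s['tool_rot'].round(3),s['force'].round(2))
E
```

```text
4.2 [-0.017  0.315  1.73  -0.014  1.155 -1.572] [0.46431369 0.09960935 0.27863751] [ 0.005  1.    -0.006 -0.029] [-0.53 -0.11 -0.38]
```

move_arm(
  plan=[
    [[0,-0.074,0,-0.3,0.4,0.2,1],[0,-0.074,0,-0.5,0.7,0.5,1],[0,-0.074,0,-0.69,0.86,0.8,1],[0,-0.074,0,-0.69,0.86,0.96,1],[0,-0.074,0,-0.69,0.86,0.96,1],[0,-0.074,0,-0.69,0.86,0.96,1],[0,-0.074,0,-0.69,0.86,0.96,1],[0,-0.074,0,-0.69,0.86,0.96,1]],
  ],
)

```text
t: 5.2
tcp_pos: [0.5272, 0.1842, 0.1793]
tool_rot: [0.005, 1.0, -0.005, 0.0]
force: [0.3, 0.1, 0.0]
finger_gap: -0.001
```

move_arm(
  plan=[
    [[0,0,0,0,0.02,0.3,1],[0,0,0,0,0.02,0.55,1],[0,0,0,0,0.02,0.7,1],[0,0,0,0,0.02,0.76,1],[0,0,0,0,0.02,0.8,1],[0,0,0,0,0.02,0.84,1],[0,0,0,0,0.02,0.88,1],[0,0,0,0,0.02,0.9,1]],
  ],
)

```text
t: 6.2
tcp_pos: [0.5274, 0.1861, 0.0889]
tool_rot: [0.005, 1.0, -0.005, 0.0]
force: [-0.3, 3.5, 4.8]
finger_gap: 0.002
```

```bash
cat >> h.py <<'E'
def tilt(s,fish,side):
    Q=cloud(s,fish)
    # plate top fit, near rear part
    M=(Q[...,0]>-35)&(Q[...,0]<55)&(abs(Q[...,1])<105)&(Q[...,2]>45)&(Q[...,2]<95)
    y,z=Q[M][:,1],Q[M][:,2]
    for _ in range(6):
        p=np.polyfit(y,z,1);k=abs(z-np.polyval(p,y))<4;y,z=y[k],z[k]
    return -np.arctan(p[0]),p[1],len(y)
E
python3 - <<'E'
from h import *
w=get('wrist');a=get('scene');b=get('side');s=status.sense();print(s['tcp_pos'],s['force'].round(2))
for n,x in(('w',w),('a',a),('b',b)): print(n,tilt(x,n=='w',1))
for n in('a0',): pass
cv2.imwrite('pics/p.png',cv2.convertScaleAbs(cv2.resize(w['img'],(800,600),interpolation=cv2.INTER_CUBIC)[::-1,::-1,::-1],alpha=1.4))
E
```

```text
[0.5273314  0.18603426 0.08885965] [-1.16  5.21  4.72]
w (np.float64(0.09123303524688801), np.float64(69.4786786908166), 8720)
a (np.float64(0.09174910271836553), np.float64(68.24410906296902), 1156)
b (np.float64(0.09096076884879092), np.float64(70.39367406249106), 1577)
```

View pics/p.png

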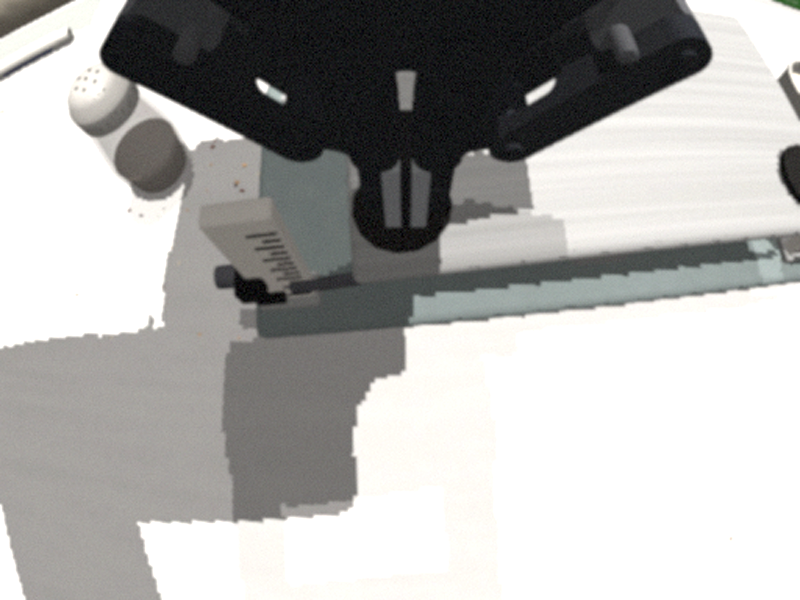

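Fingertips are centred on the pad, with the pointer above the wedge at (290,288). All three cameras give tilt 0.091, and 0.161 is needed, so about 6 mm more.

move_arm(
  plan=[
    [[0,0,0,0,0,0.02,1],[0,0,0,0,0,0.04,1],[0,0,0,0,0,0.05,1],[0,0,0,0,0,0.06,1],[0,0,0,0,0,0.06,1],[0,0,0,0,0,0.06,1],[0,0,0,0,0,0.06,1],[0,0,0,0,0,0.06,1]],
  ],
)

```text
t: 7.35
tcp_pos: [0.5274, 0.1861, 0.0832]
tool_rot: [0.005, 1.0, -0.005, 0.0]
force: [-0.7, 5.1, 7.1]
finger_gap: -0.002
```

```bash
cat > chk.py <<'E'
from h import *
import sys
w=get('wrist');a=get('scene');b=get('side');s=status.sense();print(s['t'],s['tcp_pos'],s['force'].round(2))
for n,x in(('w',w),('a',a),('b',b)): print(n,tilt(x,n=='w',1))
sg=int(sys.argv[1]);Q=cloud(w,True);g=w['img'].max(-1)
M=(g<75)&(Q[...,0]<-62)&(Q[...,0]>-74)&(sg*Q[...,1]>120)&(sg*Q[...,1]<152)&(Q[...,2]>25)
q=Q[M];yy=sg*q[:,1]
for lo in range(120,152,3):
    k=(yy>=lo)&(yy<lo+3)
    if k.any(): print(lo,k.sum(),np.median(q[k],0).round(1),q[k][:,2].max().round(1))
E
python3 chk.py 1
```

```text
7.5 [0.52736978 0.18608087 0.08318634] [-0.56  5.65  7.16]
w (np.float64(0.1551811501184901), np.float64(69.494586634099), 8935)
a (np.float64(0.1559646797532848), np.float64(68.20285858346136), 1066)
b (np.float64(0.15448865344046334), np.float64(70.38701248220134), 1663)
120 45 [-66.5 121.6  44.7] 46.4
123 43 [-66.3 124.6  44.4] 45.8
126 36 [-66.4 127.5  43.5] 45.7
129 39 [-66.3 130.4  42.7] 44.5
132 38 [-66.1 133.5  42.2] 43.5
135 25 [-66.2 136.   41.9] 43.6
141 39 [-66.2 142.7  40.8] 42.0
144 42 [-66.3 145.6  40.6] 42.2
147 41 [-66.3 148.6  40.7] 42.2
150 47 [-65.  151.   41.8] 45.1
```

Pointer tip at 41.5 against wedge at 40.7, so they are level. Holding for a second, then releasing.

move_arm(
  plan=[
    [[0,0,0,0,0,0.005,1],[0,0,0,0,0,0.005,1],[0,0,0,0,0,0.005,1],[0,0,0,0,0,0.005,1],[0,0,0,0,0,0.005,1],[0,0,0,0,0,0.005,1],[0,0,0,0,0,0.005,1],[0,0,0,0,0,0.005,1]],
  ],
)

```text
t: 8.5
tcp_pos: [0.5274, 0.1861, 0.0827]
tool_rot: [0.005, 1.0, -0.005, 0.0]
force: [0.0, 5.7, 6.9]
finger_gap: -0.001
```

move_arm(
  plan=[
    [[0,0,0,0,0,-0.03,1],[0,0,0,0,0,-0.07,1],[0,0,0,0,0,-0.12,1],[0,0,0,0,0,-0.18,1],[0,0,0,0,0,-0.3,1],[0,0,0,0,0,-0.5,1],[0,0,0,0,0,-0.6,1],[0,0,0,0,0,-0.6,1]],
  ],
)

```text
t: 9.5
tcp_pos: [0.5272, 0.1859, 0.1427]
tool_rot: [0.005, 1.0, -0.005, 0.0]
force: [0.2, 0.2, 0.2]
finger_gap: -0.001
```

```bash
python3 chk.py 1|head -4
```

```text
9.65 [0.52635562 0.18584039 0.14139154] [-1.22  1.12  0.09]
w (np.float64(0.00047459968996467114), np.float64(69.51910539595514), 11018)
a (np.float64(0.00041793380046795575), np.float64(68.18385318464979), 1274)
b (np.float64(0.0012438088512696582), np.float64(70.37774771548938), 1658)
```

move_arm(
  plan=[
    [[0,0,0,-0.05,-0.3,0,1],[0,0,0,-0.1,-0.6,0,1],[0,0,0,-0.16,-1,0,1],[0,0,0,-0.16,-1,0,1],[0,0,0,-0.16,-1,0,1],[0,0,0,-0.16,-1,0,1],[0,0,0,-0.16,-1,0,1],[0,0,0,-0.16,-1,0,1]],
  ],
)

```text
t: 10.65
tcp_pos: [0.5417, 0.0865, 0.143]
tool_rot: [0.005, 1.0, -0.005, -0.0]
force: [-0.3, 0.4, 0.1]
finger_gap: -0.001
```

move_arm(
  plan=[
    [[0,0,0,0,-0.3,0,1],[0,0,0,0,-0.6,0,1],[0,0,0,0,-0.87,0,1],[0,0,0,0,-0.87,0.1,1],[0,0,0,0,-0.87,0.2,1],[0,0,0,0,-0.87,0.3,1],[0,0,0,0,-0.87,0.3,1],[0,0,0,0,-0.87,0.3,1]],
  ],
)

```text
t: 11.65
tcp_pos: [0.5409, -0.001, 0.1138]
tool_rot: [0.005, 1.0, -0.005, -0.001]
force: [0.2, -0.0, -0.1]
finger_gap: 0.001
```

Contact is at TCP z≈0.097. I'll press to 0.089 first.

move_arm(
  plan=[
    [[0,0,0,-0.02,0,0.06,1],[0,0,0,-0.02,0,0.12,1],[0,0,0,-0.02,0,0.16,1],[0,0,0,-0.02,0,0.19,1],[0,0,0,-0.02,0,0.21,1],[0,0,0,-0.02,0,0.23,1],[0,0,0,-0.02,0,0.25,1],[0,0,0,-0.02,0,0.25,1]],
  ],
)

```text
t: 12.65
tcp_pos: [0.5429, -0.0022, 0.0891]
tool_rot: [0.005, 1.0, -0.006, -0.0]
force: [-1.7, -4.4, 3.3]
finger_gap: 0.002
```

```bash
python3 chk.py -1
```

```text
12.8 [ 0.54296554 -0.00202898  0.08913122] [-2.96 -4.01  4.66]
w (np.float64(-0.08916521341310525), np.float64(69.52224045987087), 13778)
a (np.float64(-0.09098465354841852), np.float64(68.2133707433801), 859)
b (np.float64(-0.08824771581313644), np.float64(70.48724468960464), 1790)
120 41 [ -65.6 -121.3   53.5] 118.5
123 41 [ -66.3 -124.3   52.9] 54.3
126 44 [ -66.  -127.5   52.1] 54.1
129 36 [ -65.9 -130.7   51.8] 53.0
132 35 [ -65.8 -133.7   51.6] 152.7
135 48 [ -64.7 -136.3   51.6] 154.0
138 42 [ -62.3 -139.6  143.8] 157.2
141 103 [ -62.3 -143.1  148.6] 160.2
144 219 [ -62.6 -145.7  153.2] 161.6
147 230 [ -63.1 -148.5  154.5] 161.9
150 93 [ -62.9 -150.8  155. ] 160.4
```

move_arm(
  plan=[
    [[0,0,0,0,0,0.02,1],[0,0,0,0,0,0.04,1],[0,0,0,0,0,0.06,1],[0,0,0,0,0,0.07,1],[0,0,0,0,0,0.07,1],[0,0,0,0,0,0.07,1],[0,0,0,0,0,0.07,1],[0,0,0,0,0,0.07,1]],
  ],
)

```text
t: 13.8
tcp_pos: [0.543, -0.0021, 0.0823]
tool_rot: [0.005, 1.0, -0.006, -0.0]
force: [-2.8, -4.1, 7.6]
finger_gap: -0.0
```

```bash
sed -i 's/(Q\[...,2\]>25)/(Q[...,2]>25)\&(Q[...,2]<60)/' chk.py; python3 chk.py -1
```

```text
13.95 [ 0.54301206 -0.00208433  0.0823581 ] [-1.66 -3.96  7.23]
w (np.float64(-0.16367248909412588), np.float64(69.6308182751179), 13531)
a (np.float64(-0.16479147174054626), np.float64(68.39662120301247), 877)
b (np.float64(-0.16309257721268636), np.float64(70.6063780719084), 1598)
120 38 [ -66.2 -121.6   44. ] 45.5
123 41 [ -65.8 -124.7   43.4] 45.2
126 32 [ -66.  -127.4   42.6] 44.4
129 30 [ -65.8 -130.7   41.9] 43.0
132 34 [ -65.6 -133.5   41.4] 42.6
135 29 [ -65.7 -136.2   40.7] 42.8
138 2 [ -65.1 -138.2   40.3] 40.4
141 4 [ -65.  -143.8   36.6] 38.2
144 39 [ -66.1 -145.2   37.7] 39.6
147 32 [ -66.  -148.4   38.2] 39.5
150 29 [ -65.8 -151.2   38. ] 41.4
```

Pointer tip is 40.3 and wedge about 37.9, so 2.4 mm to go, which is 1.5 mm more at the pad. Then hold and release.

move_arm(
  plan=[
    [[0,0,0,0,0,0.01,1],[0,0,0,0,0,0.015,1],[0,0,0,0,0,0.015,1],[0,0,0,0,0,0.015,1],[0,0,0,0,0,0.015,1],[0,0,0,0,0,0.015,1],[0,0,0,0,0,0.015,1],[0,0,0,0,0,0.015,1]],
  ],
)

```text
t: 14.95
tcp_pos: [0.543, -0.0021, 0.081]
tool_rot: [0.005, 1.0, -0.006, -0.0]
force: [-1.9, -3.7, 8.1]
finger_gap: 0.001
```

```bash
python3 chk.py -1
```

```text
15.1 [ 0.54298848 -0.00205634  0.0809458 ] [-2.33 -4.39  8.99]
w (np.float64(-0.17935818316193541), np.float64(69.67997695818185), 13414)
a (np.float64(-0.17945915248296088), np.float64(68.49127775752991), 882)
b (np.float64(-0.17828279520221293), np.float64(70.65656452634103), 1536)
120 35 [ -66.5 -121.6   42.2] 43.5
123 39 [ -65.9 -124.6   41.1] 43.1
126 36 [ -66.2 -127.3   40.3] 42.2
129 30 [ -65.6 -130.5   40. ] 41.0
132 30 [ -66.1 -133.2   39.5] 40.9
135 24 [ -66.1 -136.    38.8] 39.9
138 1 [ -65.3 -138.    38.4] 38.4
141 6 [ -65.1 -143.9   36.9] 39.5
144 41 [ -65.7 -145.4   38. ] 39.6
147 32 [ -66.5 -148.6   38.2] 39.2
150 29 [ -65.2 -151.4   37.8] 41.9
```

move_arm(
  plan=[
    [[0,0,0,0,0,0,1],[0,0,0,0,0,0,1],[0,0,0,0,0,0,1],[0,0,0,0,0,0,1],[0,0,0,0,0,-0.05,1],[0,0,0,0,0,-0.1,1],[0,0,0,0,0,-0.15,1],[0,0,0,0,0,-0.2,1]],
  ],
)

```text
t: 16.1
tcp_pos: [0.5428, -0.001, 0.1003]
tool_rot: [0.005, 1.0, -0.005, -0.001]
force: [0.4, -0.2, 0.2]
finger_gap: -0.004
```

move_arm(
  plan=[
    [[0,0,0,0,0,-0.2,1],[0,0,0,0,0,-0.4,1],[0,0,0,0,0,-0.6,1],[0,0,0,0,0,-0.8,1],[0,0,0,0,0,-0.8,1],[0,0,0,0,0,-0.8,1],[0,0,0,0,0,-0.8,1],[0,0,0,0,0,-0.8,1]],
  ],
)

```text
t: 17.1
tcp_pos: [0.5426, -0.0007, 0.1796]
tool_rot: [0.005, 1.0, -0.005, -0.001]
force: [0.1, -0.0, -0.3]
finger_gap: 0.003
```

```bash
cp scene.npz press.npz; python3 chk.py -1|head -4; python3 - <<'E'
from h import *
a=dict(np.load('scene.npz'))
cv2.imwrite('pics/f.png',cv2.resize(a['img'],(800,600))[:,:,::-1])
E
```

```text
17.25 [ 0.54281717 -0.00076263  0.18004386] [-0.06 -0.9  -0.  ]
w (np.float64(0.0008155163801763873), np.float64(69.41497718816083), 14362)
a (np.float64(0.00021469088780497322), np.float64(68.17696920051402), 1266)
b (np.float64(0.0004939433367761395), np.float64(70.47718771915392), 2041)
```

View pics/f.png

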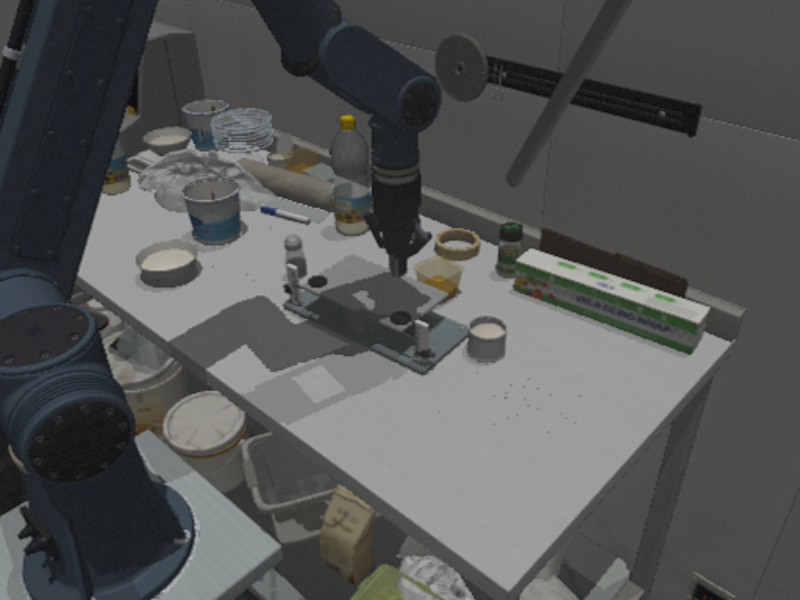

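The plate is level, the arm is clear, and the shaker (293,250), tin (488,338) and tub (438,277) are where they started.

```bash
python3 -c "
from station import manip
print(manip.sign_off())"
```

```text
the job is handed in; nothing more can be done
None
```

I pressed both corner pads until their pointers were level with the clips, held each for over a second, let the plate spring back, and handed the job in at about 17 s. The sign-off gives no verdict.

- **Left corner:** in the wrist camera's depth image the pointer tip was at about 41.5 mm and the wedge at 40.7 mm, with the plate tilted 0.155 rad. I then pressed 0.5 mm further and held about 1 s at roughly 7 N. After release the plate read 0.001 rad or less from level.
- **Right corner:** the pointer tip was at about 38.4 mm and the wedge at 38.0 mm, with the plate tilted 0.179 rad at roughly 8 to 9 N. After release it again read 0.001 rad or less.
- **Final state:** no force showed on the arm beyond sensor noise. The shaker, tin and tub look unmoved in the last scene picture, which I judged by eye rather than measuring.

The three cameras agreed on the tilt to about 0.003 rad. The wrist depth heights read about 1 to 1.5 mm high, for both pointer and wedge as far as I could tell, so I relied on the difference between them. The only move that did not go as commanded was the first look: the wrist stopped at about 42° of pitch instead of 45°. I corrected that before pressing.

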